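# Balance the angle nutrunner on its sliding hanger and hang it up

### The arm

A 6-joint arm with a two-finger parallel gripper is mounted at the origin on the work surface. World frame = base frame: x ahead of the robot, y to its left, z up, the work surface at z = 0. Lengths are in mm, angles in rad, forces in N, time in s.
With the tool pointing down it reaches from about 400 to 925 mm from the base axis. Payload 12.5 kg.
Tool frame: the origin (TCP) lies between the finger pads, 19 mm behind the fingertips; this is the grasp point; z points along the fingers, y is the direction in which the jaws open and shut (so a half turn about z gives the same grasp; the last joint's range is limited). The gripper opens to 95 mm and grips with 3 to 60 N. Pads are 20 mm wide; open, the fingers measure 119 mm over their backs; the gripper's body (75 mm by 180 mm) begins 59 mm behind the grasp point.
Start: joints at [-1.294, 0.491, 1.559, -0, 1.092, -0.106], TCP at [233.473, -579.772, 233.461] pointing down, gripper open.
Joint ranges: [-3.1, 3.1], [-0.84, 2.19], [0.05, 2.79], [-1.13, 4.28], [0.06, 2.93], [-2.69, 2.69]. Speed limits (rad/s): [2.22, 2.22, 2.79, 3.14, 3.14, 3.14].

### API

Orientations are given as [roll, pitch, yaw] about the fixed x, y, z axes, in that order (R = Rz(yaw) Ry(pitch) Rx(roll)).
In Python, from cell import env gives the robot as it stands.
- The arm moves only by the shell command python3 -m pendant 'ROWS'. ROWS is JSON, a list that holds one entry, the list of rows, each a list of 5 numbers: the opening, from 0 (shut) to 1 (fully open), then the shift along the tool's x, y, z in m, then the turn about the tool's z in rad. A call has exactly 8 rows; each row is the pose to reach, as a shift and turn from the pose commanded when the call began, along the tool's axes at that moment; what a row does not reach only later rows make up. A row lasts 1/10 s, in which the tool goes at most 50 mm and 8.59 degrees, less where a joint would pass 70% of its speed; a pose out of reach is approached as far as the arm can. A call with a gripper value outside its range is refused whole. The fingers move at their own pace and stop on an object; the grip force is fixed at half the most. Time passes only in rows, so rows that repeat a pose let the fingers close, or fill a call up. It gives the time, the measured TCP pose, the force and the opening at its end, in the units of the state.
- env.state(): the state, without advancing time (a new reading comes with each control period).
- env.read_camera(name): name is "side" or "top" or "wrist"; returns a dict with "image" (400x640x3 uint8, blue, green, red), "range_z" (400x640 float32, mm along the optical axis (not along the pixel's ray), 0 where there is no reading), "fx", "fy", "cx", "cy" (pixels), "rvec" (rotation vector, rad) and "tvec" (3), from world to camera coordinates, as OpenCV has them; the wrist camera has in their place "tool_from_camera" (4x4, takes a point from camera to tool coordinates, whose origin is the TCP and whose axes are the flange's). Camera axes: x right, y down, z forward; pixel columns grow to the right and rows downward; lengths in mm; the calibration is good to about 2 mm. A picture is of the moment at which its call begins: read the wrist's pose just before it.
- env.job_done(): hands the job in, once; it reports no verdict.
The state is a dict: "t": time; "joints": joint angles; "qvel": joint speeds; "tau": joint torques, N m; "eef_pos": TCP position; "tcp_rot": TCP orientation; "ft_force": force on the tool from outside, world axes, zero at the start; "moment": the same for the moment, N m; "opening": opening from 0.0 (shut) to 1.0 (fully open).
Only numpy, scipy, OpenCV 4.12 (cv2) and the standard library are available. Lean on these libraries where they do the work, as an engineer would, in place of code of your own. Each camera call takes 0.05 s, during which the arm holds its last target. There are 200 camera calls.

### The job

The angle nutrunner on the bench cradle has been given another battery pack, so its yellow sliding hanger is no longer over the balance point. Find the balance: trial-lift the tool a little by the hanger's steel eye, set it gently back in the cradle, slide the hanger along the handle and lift again, never letting the tool tip by more than about ten degrees, never ramming or pressing it hard into the cradle, until it lifts clear of the cradle level. Then hang it by the eye on the hook of the stand, where it must hang level to within five degrees and still, let go of it, and leave the other things on the bench where they are.

Things in the scene. Friction and masses are not known exactly. Their poses are not given: they have to be found in the camera images.
- nutrunner: Cordless angle nutrunner, 392 mm long, 0.6 to 0.85 kg (battery packs differ). Origin mid-handle on its axis; y along the handle to the battery end (blue; pack reaches 56 mm under the axis), steel angle head at y = -186 mm. Handle: dark plain tube 36 mm wide, 40 high, between shoulders at y = +-118 mm. Loose in the cradle, it shifts some 10 mm lengthwise until a shoulder meets a saddle.
- hanger (a joint): Position (m) of the yellow hanger, a 28 mm long collar (95 g with its eye), along the nutrunner's y: 0 mid-handle, plus towards the battery, stops at +-0.08. Its lining grips: it slides when pushed lengthwise with some 7 N (a little more at speed), else stays. Balance lies between -0.02 and 0.05; it starts on the head side of it.
- eye_pin (a point): Hanger's pin, 45 mm above the handle's axis, on which the eye swings (about the nutrunner's x, +-0.6 rad, slight friction keeps it upright). Lifted off balance, one end rises while the other rests on its saddle (pivoting near y = +-108 mm); clear of both, the tool pivots on this pin, about 50 mm above its centre of mass: about 1.1 degrees per mm of offset, heavy side down, settling in a second.
- eye_top (a point): Middle of the top edge of the steel lifting eye with red sides, 55 mm above its pin. The eye is a flat link 44 mm wide (along the nutrunner's y; grip it across this width, from above), 12 mm thick, with a window 30 mm wide and 32 mm high, looking along the nutrunner's x. z of this frame points up along the eye, x through the window.
- eye_crown (a point): Underside of the top of the eye's window, 8 mm below eye_top: the point that rests on the hook.
- cradle: Blue bench cradle, fixed, 280 mm long (its y), 90 mm wide. Origin under its centre on the bench. Two U-shaped saddles 14 mm wide at y = +-101 mm, floors 56 mm above the bench, cheeks to 77 mm; the handle lies in them, its axis 76 mm above the bench, battery towards the cradle's +y. It should not be loaded with more than about 40 N.
- stand: Hang-up stand, fixed: steel foot, blue post, and a hook of 8 mm round steel that points to the stand's -x. Origin on the bench straight below the hook's seat; the post is 125 mm behind (+x) and reaches 272 mm up.
- hook_seat (a point): Top of the rod in the hook's seat, 245 mm above the bench, where the eye's crown is to rest. The seat is 18 mm long in x; behind it (+x) the rod rises 10 mm within 13 mm and then runs level to the post.
- hook_tip (a point): Centre of the rounded end of the hook, 20 mm in front (-x of the stand) of the seat; the rod there reaches 10 mm higher than in the seat.
- spare_pack: Spare black battery pack, 56 x 100 x 54 mm, loose; leave alone. Origin under its centre.
- socket_bit: Steel socket, 26 mm across, 36 mm high, standing loose; leave alone.
- screwdriver: Screwdriver with red handle, loose; leave alone.
- headlamp: Opened black headlamp housing, 170 x 260 x 90 mm with reflectors and lenses, loose; leave alone.
- lens_unit: Projector lens in a metal shell, 80 mm across, 66 mm high, loose; leave alone.
- drill: Cordless drill lying on its side, loose; leave alone.
- bit_tray: Grey divided tray, 110 x 170 x 35 mm, loose; leave alone.
- primer_can: Metal can, 60 mm across, 100 mm high, loose; leave alone.

How it is judged (in metres and radians):
On the way:
1. the nutrunner hangs by its hanger, clear of the cradle and level within 7 degrees (z of nutrunner in the frame of cradle above 0.088 m and contact force between nutrunner and cradle below 0.2 N and angle between nutrunner's own z axis and vertical below 0.122 rad), for 0.3 s.
At the end, for the whole second after the job is handed in: The nutrunner hangs on the stand: the crown of its eye within 12 mm of the hook's seat with the stand carrying it, the tool tilted less than 0.09 rad (5 degrees) from level, still (under 0.05 m/s and 0.3 rad/s) and released (distance between eye_crown and hook_seat below 0.012 m and contact force between nutrunner and stand above 3 N and angle between nutrunner's own z axis and vertical below 0.09 rad and linear speed of nutrunner below 0.05 m/s and angular speed of nutrunner below 0.3 rad/s); the robot touches nothing.
It fails at once if the nutrunner tips by more than 0.2 rad (11.5 degrees) (angle between nutrunner's own z axis and vertical above 0.2 rad).
It fails at once if the nutrunner is pressed or rammed into the cradle with more than 40 N (contact force between nutrunner and cradle above 40 N).
It fails at once if another thing on the bench is shifted by more than 25 mm (distance of any of spare_pack, socket_bit, screwdriver, headlamp, lens_unit, drill, bit_tray, primer_can from where it was at the start of the episode above 0.025 m).
It also fails if it takes over 72 s, if anything falls off the work surface, if the arm or the gripper's body presses on something with over 40 N, if the wrist force passes 120 N, or if a joint passes its speed limit or range.

## Working session

There is one attempt and no reset: what is moved stays moved. The work goes in short steps, Python scripts to look and compute and a shell command to move; the robot and the scene stay as the last step left them, time stands still between calls to the robot, and variables do not carry over. Pictures are saved under pics/ and viewed, about 8 in all and at most 12, crops included, and the job is handed in when it is done.

```bash
ls; mkdir -p pics
cat > h.py <<'E'
import numpy as np, cv2
from cell import env
from scipy.spatial.transform import Rotation as R
def T(c,st=None):
    if 'tool_from_camera' in c:
        W=np.eye(4); W[:3,:3]=R.from_euler('xyz',st['tcp_rot']).as_matrix(); W[:3,3]=st['eef_pos']
        return W@np.array(c['tool_from_camera'])
    M=np.eye(4); M[:3,:3]=cv2.Rodrigues(np.array(c['rvec'],float))[0]; M[:3,3]=np.ravel(c['tvec'])
    return np.linalg.inv(M)
def cloud(c,st=None):
    z=c['range_z']; v,u=np.mgrid[:400,:640]
    P=np.stack([(u-c['cx'])/c['fx']*z,(v-c['cy'])/c['fy']*z,z,np.ones_like(z)],-1)@T(c,st).T
    P=P[...,:3]; P[z==0]=np.nan; return P
def shot(n):
    st=env.state(); c=env.read_camera(n); return c,cloud(c,st),st
E
python3 - <<'E'
from h import *
print(env.state())
for n in('top','side'):
    c,P,s=shot(n); cv2.imwrite(f'pics/{n}0.png',c['image']); np.save(f'{n}0.npy',P); print(n,T(c,s).round(2).tolist())
E
```

```text
pics
{'t': 0.0, 'joints': array([-1.29355477e+00,  4.91557270e-01,  1.55943895e+00,  3.09658871e-05,
        1.09169782e+00, -1.05622521e-01]), 'qvel': array([ 0.0012537 , -0.00014736,  0.00140497,  0.00130877,  0.00025239,
        0.00131471]), 'tau': array([ 2.43007154e-03, -6.12643576e+01, -2.58174670e+01,  6.93218526e-02,
        4.83686663e-02, -6.41824590e-05]), 'eef_pos': array([ 233.44149324, -579.53337441,  232.86677659]), 'tcp_rot': array([-3.14050030e+00, -1.43425314e-04,  3.82849714e-01]), 'ft_force': array([-0.0194714 , -0.2047843 , -0.10929086]), 'moment': array([-0.01976208,  0.03147408, -0.00908682]), 'opening': 1.0003279360279296}
top [[0.02, -1.0, 0.07, 440.4], [-1.0, -0.02, 0.01, -35.77], [-0.01, -0.07, -1.0, 2050.68], [0.0, 0.0, 0.0, 1.0]]
side [[-0.98, -0.14, 0.15, 393.86], [-0.2, 0.59, -0.78, 956.31], [0.02, -0.8, -0.61, 934.36], [0.0, 0.0, 0.0, 1.0]]
```

View pics/top0.png

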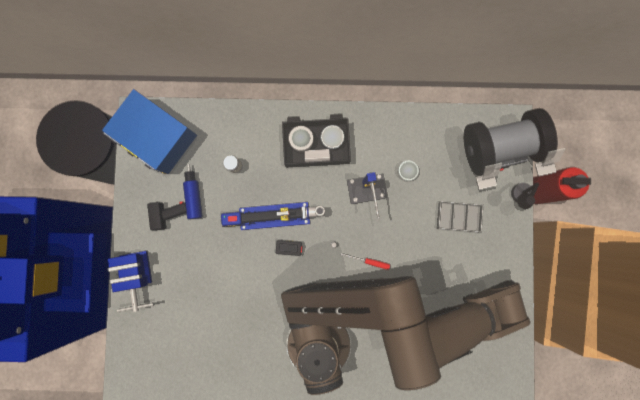

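View pics/side0.png

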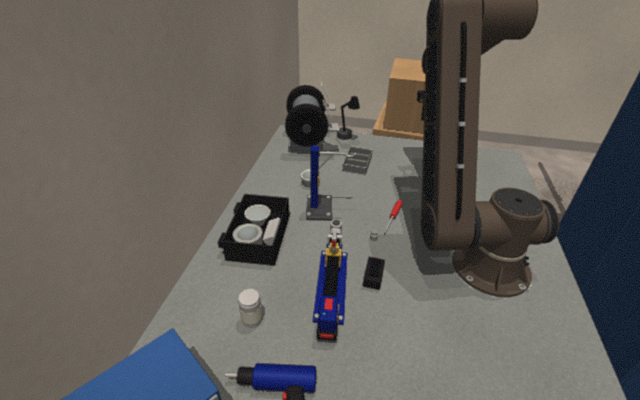

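The top view shows the cradle spanning about (240,217)–(310,214) with the battery to the left, the eye near (285,213), and the stand post at (371,178) with its hook towards (377,212). The side view confirms this.

Run:
```python
from h import *
P=np.load('top0.npy'); I=cv2.imread('pics/top0.png')
for u,v in [(240,210),(240,225),(310,206),(310,222),(284,213),(320,211),(371,178),(376,205),(376,212),(350,180),(388,200)]: print(u,v,P[v,u].round(0))
# blue cradle
hsv=cv2.cvtColor(I,cv2.COLOR_BGR2HSV)
m=(hsv[...,0]>105)&(hsv[...,0]<130)&(hsv[...,1]>120)
z=P[...,2]; reg=np.zeros_like(m); reg[195:240,215:330]=1
k=m&reg; print('crad',cv2.minAreaRect(P[k][:,:2].astype(np.float32)),np.nanmedian(P[k],0))
reg[:]=0; reg[165:225,340:400]=1
k=reg&(z>180); print('post/hook pts',k.sum()); print(np.c_[np.argwhere(k),P[k].round(0)][:60].astype(int).tolist())
k=reg*0; k[195:240,215:330]=1; k=(k>0)&(z>125); print('eye',np.c_[np.argwhere(k),P[k].round(0)].astype(int).tolist())
a=cv2.resize(I[165:245,215:405],None,fx=4,fy=4,interpolation=cv2.INTER_CUBIC); cv2.imwrite('pics/topcrop.png',a)
```

```text
240 210 [526. 323.  21.]
240 225 [466. 320.  29.]
310 206 [550.  45. -12.]
310 222 [485.  43.   0.]
284 213 [512. 133. 176.]
320 211 [525.   2. 104.]
371 178 [ 638. -178.  274.]
376 205 [ 544. -199.  255.]
376 212 [ 520. -200.  249.]
350 180 [ 656. -114.   25.]
388 200 [ 581. -270.   -6.]
crad ((494.4064025878906, 212.53794860839844), (77.50172424316406, 329.8168640136719), 9.76706314086914) [485.2457572  223.95299789  13.30041907]
post/hook pts 203
[[172, 371, 660, -178, 269], [172, 372, 659, -181, 279], [172, 373, 659, -184, 278], [172, 374, 660, -188, 270], [173, 367, 655, -163, 276], [173, 368, 657, -168, 261], [173, 369, 656, -171, 268], [173, 370, 656, -175, 268], [173, 371, 656, -178, 269], [173, 372, 657, -182, 262], [173, 373, 657, -185, 266], [173, 374, 656, -189, 269], [173, 375, 656, -192, 269], [174, 366, 655, -162, 247], [174, 367, 652, -164, 271], [174, 368, 652, -167, 274], [174, 369, 652, -171, 273], [174, 370, 652, -175, 269], [174, 371, 653, -178, 267], [174, 372, 652, -181, 271], [174, 373, 653, -185, 270], [174, 374, 653, -189, 270], [174, 375, 652, -191, 276], [
[... 1959 characters left out ...]
213, 286, 512, 126, 169], [213, 287, 512, 122, 176], [213, 288, 512, 118, 173], [213, 289, 514, 118, 139], [214, 277, 508, 159, 171], [214, 279, 508, 152, 172], [214, 280, 508, 148, 170], [214, 281, 508, 144, 171], [214, 282, 508, 141, 172], [214, 283, 508, 136, 181], [214, 284, 509, 134, 165], [214, 285, 508, 130, 171], [214, 286, 510, 129, 141], [214, 287, 509, 124, 152], [214, 288, 509, 120, 150], [214, 289, 510, 118, 126], [215, 278, 505, 159, 139], [215, 284, 506, 137, 127], [215, 285, 506, 133, 127], [215, 286, 506, 129, 140], [216, 282, 502, 144, 132], [216, 283, 502, 141, 126], [216, 284, 502, 137, 127], [216, 285, 502, 133, 129], [216, 286, 503, 130, 126], [217, 283, 498, 141, 127]]
```

View pics/topcrop.png

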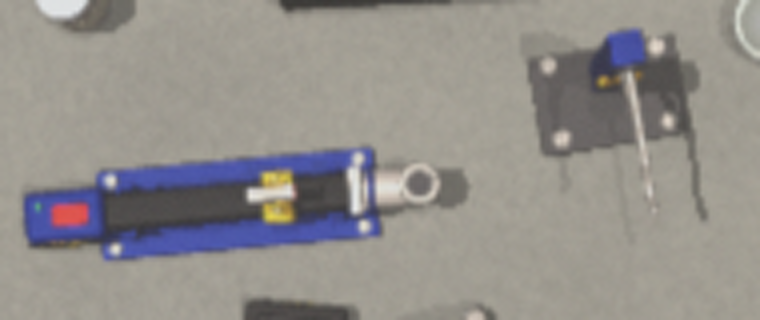

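The crop shows the eye at (272,194), tool axis yaw about 5°, and the hook rod from (627,60) to its tip at (655,212). The eye is at about (513,138,176) with the hanger at about -50 mm. I'll move over in high transit, with a wrist look at the hook on the way.

```bash
python3 -m pendant '[[[1,0,0,-0.05,0],[1,0,0,-0.1,0],[1,0.03,-0.03,-0.107,0.05],[1,0.06,-0.065,-0.107,0.1],[1,0.095,-0.1,-0.107,0.15],[1,0.13,-0.135,-0.107,0.2],[1,0.165,-0.17,-0.107,0.25],[1,0.2,-0.21,-0.107,0.295]]]'; python3 -m pendant '[[[1,0.03,-0.025,0,0],[1,0.06,-0.045,0,0],[1,0.09,-0.06,0,0],[1,0.11,-0.07,0,0],[1,0.12,-0.07,0,0],[1,0.12,-0.07,0,0],[1,0.12,-0.07,0,0],[1,0.12,-0.07,0,0]]]'
python3 - <<'E'
from h import *
c,P,s=shot('wrist'); print(s['eef_pos'],s['tcp_rot'],np.array(c['tool_from_camera']).round(2).tolist(),c['fx']); cv2.imwrite('pics/w1.png',c['image']); np.save('w1.npy',P)
E
```

```text
t: 0.9
eef_pos: [339.9, -311.4, 340.2]
tcp_rot: [-3.141, 0.0, 0.085]
ft_force: [1.0, 0.4, 0.5]
opening: 1.001
t: 1.7
eef_pos: [452.2, -233.6, 340.4]
tcp_rot: [3.142, 0.0, 0.087]
ft_force: [-0.6, 0.4, -0.2]
opening: 0.999
[ 452.15630205 -233.58392207  340.42586673] [3.14153579e+00 2.07253237e-04 8.66484276e-02] [[0.0, -0.96, -0.27, 74.98], [1.0, 0.0, 0.0, -0.59], [-0.0, -0.27, 0.96, -151.87], [0.0, 0.0, 0.0, 1.0]] 302.61907854512225
```

View pics/w1.png

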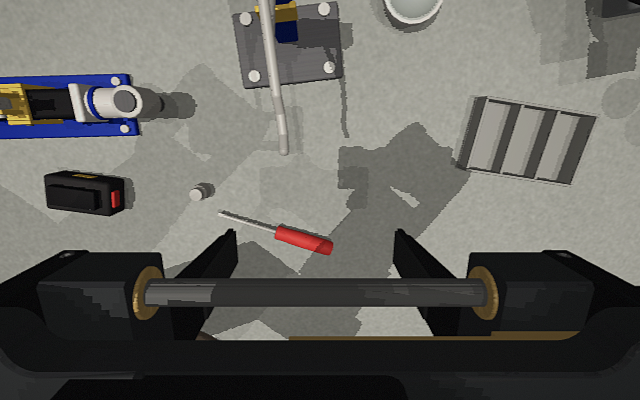

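The wrist view shows the hook rod running from (267,5) to its rounded tip at (284,152). The head ring is at (126,101).

```bash
python3 - <<'E'
from h import *
P=np.load('w1.npy')
for v in range(2,158,6):
    r=P[v,255:300]; k=(r[:,2]>200)
    if k.any(): print(v,255+np.flatnonzero(k)[[0,-1]],np.nanmedian(r[k],0).round(1),r[k][:,2].max().round(1))
print('head',P[101,100:150:8].round(0).tolist())
E
python3 -m pendant '[[[1,0.02,-0.05,0,0],[1,0.035,-0.1,0,0],[1,0.04,-0.15,0,0],[1,0.04,-0.2,0,0],[1,0.04,-0.25,0,0],[1,0.04,-0.3,0,0],[1,0.04,-0.34,0,0],[1,0.04,-0.37,0,0]]]'
python3 - <<'E'
from h import *
c,P,s=shot('wrist'); print(s['eef_pos'],s['tcp_rot']); cv2.imwrite('pics/w2.png',c['image']); np.save('w2.npy',P)
E
```

```text
2 [257 274] [ 599.7 -183.8  255.3] 258.2
8 [258 274] [ 596.2 -185.2  254.9] 257.3
14 [259 274] [ 592.3 -186.3  255.3] 257.2
20 [260 274] [ 588.7 -187.3  255.8] 256.6
26 [261 274] [ 585.  -188.8  255.8] 257.5
32 [262 273] [ 581.3 -188.4  255.7] 257.0
38 [262 273] [ 577.5 -188.6  256. ] 256.8
44 [263 274] [ 573.9 -189.4  255.1] 257.0
50 [264 274] [ 569.9 -190.   255.5] 256.7
56 [265 275] [ 566.1 -191.1  255.6] 257.4
62 [266 276] [ 562.2 -191.9  255.7] 257.1
68 [267 277] [ 558.3 -192.7  255.5] 256.6
74 [268 278] [ 554.2 -193.7  256. ] 256.4
80 [269 278] [ 550.3 -194.1  254.9] 255.9
86 [269 279] [ 546.2 -194.6  254.9] 257.4
92 [270 280] [ 542.2 -195.6  254.7] 256.9
98 [271 281] [ 538.  -196.6  254.1] 255.7
104 [273 282] [ 534.  -197.5  250.8] 251.9
110 [274 283] [ 529.7 -198.   247.1] 248.1
116 [275 284] [ 525.3 -198.8  245.3] 246.3
122 [276 285] [ 520.9 -199.9  244.9] 246.2
128 [277 286] [ 516.3 -201.   245.3] 246.8
134 [278 287] [ 511.7 -201.5  244.4] 246.8
140 [278 287] [ 507.4 -202.6  248.7] 249.7
146 [278 287] [ 503.1 -203.3  252.7] 254.0
152 [279 287] [ 498.8 -204.3  255.1] 256.6
head [[523.0, 41.0, 96.0], [524.0, 32.0, 95.0], [524.0, 16.0, 105.0], [525.0, 7.0, 104.0], [526.0, -3.0, 104.0], [527.0, -10.0, 100.0], [528.0, -13.0, 86.0]]
t: 2.55
eef_pos: [459.5, 141.0, 340.7]
tcp_rot: [-3.141, -0.001, 0.088]
ft_force: [0.7, -1.3, -0.0]
opening: 1.002
[459.50621893 141.02550874 340.72270248] [-3.14143171e+00 -5.98729839e-04  8.84025051e-02]
```

View pics/w2.png

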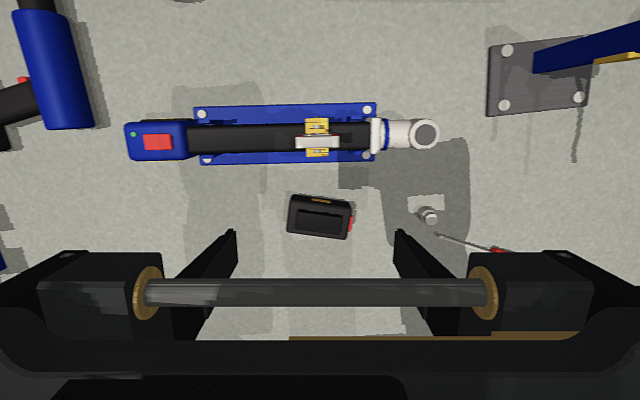

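The eye top is at (297–340,142), with the tool axis almost horizontal in the image.

Run:
```python
from h import *
P=np.load('w2.npy')
r=P[125:160,280:360].reshape(-1,3); k=r[:,2]>168; e=r[k]; print(k.sum(),cv2.minAreaRect(e[:,:2].astype(np.float32)),np.median(e,0),e.max(0),e.min(0))
r=P[100:170,375:445].reshape(-1,3); h=r[r[:,2]>90]; 
h=P[110:156,405:445].reshape(-1,3); h=h[h[:,2]>95]; print('head',cv2.minAreaRect(h[:,:2].astype(np.float32)),h.min(0),h.max(0))
# axis from handle ridge
I=cv2.imread('pics/w2.png')
pts=[]
for u in list(range(200,290,10))+[350,360]:
    col=P[115:165,u]; b=col[(col[:,2]>84)&(col[:,2]<112)]; 
    if len(b): pts.append(np.r_[u,b[:,:2].mean(0),b[:,2].max()])
pts=np.array(pts); print(pts.round(1)); print('slope',np.polyfit(pts[:,2],pts[:,1],1))
for u in range(120,205,8): print(u,P[140,u].round(1),P[125,u].round(1))
for u in range(355,395,3): print(u,P[134,u].round(1))
```

```text
515 ((510.3764343261719, 143.62924194335938), (12.070719718933105, 43.662803649902344), 6.6038336753845215) [510.71493005 143.49914719 176.35050947] [518.74098833 165.79619689 178.23217574] [502.06323095 121.69289856 169.01875102]
head ((525.3707275390625, 9.007469177246094), (38.85515594482422, 41.170413970947266), 45.599674224853516) [506.51970751 -10.93666627  95.0053994 ] [545.31710008  31.87809677 107.0313912 ]
[[200.  494.2 293.1  97.9]
 [210.  495.3 280.2  99.7]
 [220.  496.6 267.4  97.6]
 [230.  498.  254.5  97.6]
 [240.  499.5 241.7  97.6]
 [250.  500.8 229.   98.3]
 [260.  502.9 216.2  98. ]
 [270.  504.2 203.4  97.8]
 [280.  505.3 190.6  98.6]
 [350.  515.9 101.4  97.7]
 [360.  517.   88.5  97.7]]
slope [-1.14153389e-01  5.27262471e+02]
120 [ 4.715e+02  4.557e+02 -4.000e-01] [495.1 453.    0.9]
128 [485.7 380.1 104.8] [504.1 379.5 103.5]
136 [486.5 370.6 103.9] [504.9 370.3 102.2]
144 [488.1 357.4 109.5] [505.9 359.6 103.4]
152 [488.9 347.8 108.9] [506.8 349.7 103.4]
160 [489.9 337.6 109.5] [507.6 340.4 102.2]
168 [490.9 327.5 110.1] [508.5 330.6 101.8]
176 [491.2 319.7 105.3] [509.6 319.4 104.7]
184 [491.3 312.7  98. ] [510.1 312.4  97.6]
192 [492.1 303.   96.7] [509.4 312.7  71. ]
200 [493.  292.9  96.4] [511.2 296.9  84.9]
355 [518.4  95.3  96.5]
358 [518.9  91.7  98.3]
361 [519.2  87.8  97.4]
364 [519.5  83.7  95.8]
367 [519.9  80.2  97.9]
370 [520.2  76.1  95.9]
373 [520.6  72.9  99.2]
376 [521.   69.1  99.5]
379 [521.4  65.6 101. ]
382 [521.5  60.5  94.7]
385 [521.9  57.4  97.9]
388 [522.3  53.3  96.8]
391 [522.6  49.1  95.3]
394 [522.9  45.3  95.4]
```

Tool axis yaw is 0.114, the tool origin is at y≈196 and the hanger at h≈-52 mm. The eye is at (510.5,143.6) with its top at 176. Going down with the TCP at z=158 to grip.

```bash
python3 -m pendant '[[[1,0.045,0.002,0,-0.026],[1,0.051,0.002,0.03,-0.026],[1,0.051,0.002,0.08,-0.026],[1,0.051,0.002,0.125,-0.026],[0.9,0.051,0.002,0.155,-0.026],[0.8,0.051,0.002,0.175,-0.026],[0.7,0.051,0.002,0.183,-0.026],[0.6,0.051,0.002,0.183,-0.026]]]'
python3 -m pendant '[[[0.55,0,0,0,0],[0.5,0,0,0,0],[0.47,0,0,0,0],[0.44,0,0,0,0],[0,0,0,0,0],[0,0,0,0,0],[0,0,0,0,0],[0,0,0,0,0]]]'
python3 - <<'E'
from h import *
s=env.state(); print({k:s[k].round(3) if hasattr(s[k],'round') else s[k] for k in('t','eef_pos','tcp_rot','ft_force','moment','opening')})
E
```

```text
t: 3.4
eef_pos: [511.2, 141.0, 157.0]
tcp_rot: [3.141, 0.001, 0.113]
ft_force: [0.1, 0.0, -0.2]
opening: 0.72
t: 4.2
eef_pos: [511.6, 142.0, 158.3]
tcp_rot: [-3.141, -0.002, 0.114]
ft_force: [-2.3, 3.0, 6.5]
opening: 0.464
{'t': 4.2, 'eef_pos': array([511.635, 142.008, 158.252]), 'tcp_rot': array([-3.141e+00, -2.000e-03,  1.140e-01]), 'ft_force': array([-2.295,  3.   ,  6.451]), 'moment': array([0.766, 0.25 , 0.051]), 'opening': 0.46355623891143105}
```

```bash
python3 -m pendant '[[[0,0,0,-0.001,0],[0,0,0,-0.002,0],[0,0,0,-0.003,0],[0,0,0,-0.004,0],[0,0,0,-0.005,0],[0,0,0,-0.006,0],[0,0,0,-0.006,0],[0,0,0,-0.006,0]]]'
python3 - <<'E'
from h import *
for i in range(3):
    s=env.state(); print(s['eef_pos'].round(1),s['ft_force'].round(2),s['moment'].round(3)); c=env.read_camera('side')
E
python3 -m pendant '[[[0,0,0,0.001,0],[0,0,0,0.002,0],[0,0,0,0.003,0],[0,0,0,0.004,0],[0,0,0,0.005,0],[0,0,0,0.006,0],[0,0,0,0.006,0],[0,0,0,0.006,0]]]'
python3 -c "
from h import *
s=env.state(); print(s['eef_pos'].round(1),s['ft_force'].round(2),s['moment'].round(3))"
```

```text
t: 5.0
eef_pos: [511.3, 141.5, 163.4]
tcp_rot: [3.141, 0.0, 0.114]
ft_force: [-0.0, 0.2, -5.5]
opening: 0.458
[511.3 141.5 163.4] [-0.05  0.2  -5.49] [ 0.071  0.076 -0.028]
[511.3 141.5 163.4] [ 0.81  0.34 -4.63] [0.142 0.095 0.04 ]
[511.3 141.5 163.4] [-0.42 -0.09 -4.76] [0.141 0.04  0.06 ]
t: 5.95
eef_pos: [511.6, 141.6, 158.2]
tcp_rot: [3.142, -0.001, 0.114]
ft_force: [-2.3, -1.6, 6.2]
opening: 0.46
[511.6 141.6 158.2] [-2.25 -1.58  6.21] [-0.414  0.442  0.037]
```

```bash
python3 -m pendant '[[[0,0,0,-0.001,0],[0,0,-0.002,-0.0015,0],[0,0,-0.005,-0.0015,0],[0,0,-0.008,-0.0015,0],[0,0,-0.011,-0.0015,0],[0,0,-0.014,-0.0015,0],[0,0,-0.017,-0.0015,0],[0,0,-0.02,-0.0015,0]]]'
python3 -m pendant '[[[0,0,-0.003,0,0],[0,0,-0.006,0,0],[0,0,-0.01,0,0],[0,0,-0.014,0,0],[0,0,-0.018,0,0],[0,0,-0.022,0,0],[0,0,-0.026,0,0],[0,0,-0.03,0,0]]]'
python3 - <<'E'
from h import *
c,P,s=shot('side'); print(s['eef_pos'].round(1),s['ft_force'].round(1),s['moment'].round(2)); cv2.imwrite('pics/s1.png',cv2.resize(c['image'][200:360,260:420],None,fx=3.7,fy=3.7,interpolation=cv2.INTER_CUBIC)); np.save('s1.npy',P)
c,P,s=shot('wrist'); cv2.imwrite('pics/w3.png',c['image']); np.save('w3.npy',P)
E
```

```text
t: 6.75
eef_pos: [509.1, 161.1, 158.8]
tcp_rot: [3.14, 0.0, 0.114]
ft_force: [-0.1, -6.8, -4.0]
opening: 0.458
t: 7.55
eef_pos: [505.7, 191.0, 158.7]
tcp_rot: [3.14, 0.0, 0.114]
ft_force: [2.0, -7.3, -3.7]
opening: 0.459
[505.7 191.  158.7] [ 2.  -7.3 -3.7] [-1.48 -0.32 -0.02]
```

View pics/w3.png

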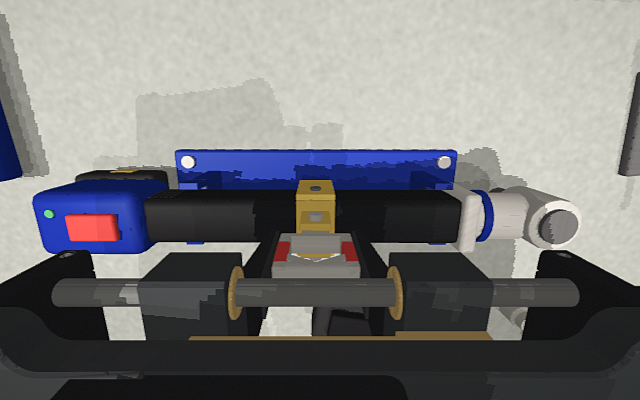

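The wrist view shows the collar at u≈316 and the handle between shoulders at about 145 and 462, which puts the hanger near h≈-10. The handle's top profile is visible, so I can measure tilt from depth.

```bash
cat >> h.py <<'E'
def meas(tag=None):
    c,P,s=shot('wrist')
    yaw=s['tcp_rot'][2]; d=np.array([-np.sin(yaw),np.cos(yaw)])
    Q=P[196:232,100:520].reshape(-1,3); a=(Q[:,:2]-s['eef_pos'][:2])@d   # along tool +y rel. to TCP (=pin)
    b=(Q[:,:2]-s['eef_pos'][:2])@[np.cos(yaw),np.sin(yaw)]
    zt=s['eef_pos'][2]-63
    bins=np.arange(-130,150,4); out=[]
    for x in bins:
        k=(a>=x)&(a<x+4)
        out.append((x+2,np.nanmax(Q[k,2]) if k.sum()>3 else np.nan))
    out=np.array(out)
    k=(abs(out[:,0])>22)&(abs(out[:,1]-out[:,0]*0-np.nanmedian(out[:,1]))<12)
    p=np.polyfit(out[k,0],out[k,1],1)
    for _ in range(3):
        k=(abs(out[:,0])>22)&(abs(out[:,1]-np.polyval(p,out[:,0]))<2); p=np.polyfit(out[k,0],out[k,1],1)
    print('t %.2f'%s['t'],'eef',s['eef_pos'].round(1),'F',s['ft_force'].round(2),'tilt(deg,+=batt up) %.2f'%np.degrees(np.arctan(p[0])),'axis z@pin %.1f'%(p[1]-20),'handle',out[k][[0,-1],0],'n',k.sum())
    if tag: cv2.imwrite(f'pics/{tag}.png',c['image']); np.save(f'{tag}.npy',P)
    return out
E
python3 - <<'E'
from h import *
o=meas('w4'); print(o.round(1).tolist())
P=np.load('w4.npy')
print([ (u,P[212,u,1].round(0),P[212,u,2].round(0)) for u in list(range(130,160,4))+list(range(285,345,5))+list(range(440,480,4))])
E
python3 -m pendant '[[[0,0,-0.003,0,0],[0,0,-0.006,0,0],[0,0,-0.01,0,0],[0,0,-0.014,0,0],[0,0,-0.017,0,0],[0,0,-0.019,0,0],[0,0,-0.021,0,0],[0,0,-0.022,0,0]]]'
```

```text
t 7.65 eef [505.6 191.3 158.7] F [ 1.16 -3.27 -4.58] tilt(deg,+=batt up) -0.23 axis z@pin 78.5 handle [-128.  124.] n 46
[[-128.0, 99.7], [-124.0, 98.9], [-120.0, 101.2], [-116.0, 102.6], [-112.0, 103.1], [-108.0, 102.3], [-104.0, 99.0], [-100.0, 99.4], [-96.0, 99.1], [-92.0, 99.0], [-88.0, 98.8], [-84.0, 98.4], [-80.0, 98.8], [-76.0, 99.0], [-72.0, 98.4], [-68.0, 98.5], [-64.0, 98.8], [-60.0, 98.2], [-56.0, 98.6], [-52.0, 98.8], [-48.0, 98.7], [-44.0, 98.6], [-40.0, 98.6], [-36.0, 98.6], [-32.0, 98.4], [-28.0, 98.6], [-24.0, 146.1], [-20.0, 141.0], [-16.0, 98.6], [-12.0, 104.5], [-8.0, 132.2], [-4.0, 132.0], [0.0, 132.0], [4.0, 131.6], [8.0, 132.4], [12.0, 131.0], [16.0, 103.9], [20.0, 98.6], [24.0, 145.7], [28.0, 144.9], [32.0, 98.2], [36.0, 98.2], [40.0, 98.4], [44.0, 98.5], [48.0, 97.9], [52.0, 98.4], [56.0, 98.3], [60.0, 98.0], [64.0, 98.3], [68.0, 98.0], [72.0, 98.1], [76.0, 98.2], [80.0, 98.5], [84.0, 98.4], [88.0, 98.1], [92.0, 98.6], [96.0, 98.3], [100.0, 98.6], [104.0, 98.7], [108.0, 97.7], [112.0, 97.9], [116.0, 98.2], [120.0, 97.9], [124.0, 97.8], [128.0, 103.5], [132.0, 
[... 806 characters left out ...]
0), np.float64(109.0)), (330, np.float64(182.0), np.float64(102.0)), (335, np.float64(178.0), np.float64(96.0)), (340, np.float64(174.0), np.float64(99.0)), (440, np.float64(100.0), np.float64(96.0)), (444, np.float64(97.0), np.float64(97.0)), (448, np.float64(95.0), np.float64(97.0)), (452, np.float64(92.0), np.float64(97.0)), (456, np.float64(89.0), np.float64(97.0)), (460, np.float64(86.0), np.float64(96.0)), (464, np.float64(85.0), np.float64(100.0)), (468, np.float64(82.0), np.float64(101.0)), (472, np.float64(79.0), np.float64(101.0)), (476, np.float64(77.0), np.float64(102.0))]
t: 8.5
eef_pos: [503.2, 212.8, 158.7]
tcp_rot: [3.14, 0.0, 0.114]
ft_force: [3.1, -6.7, -4.8]
opening: 0.457
```

The hanger was at h≈-9.5 and is now about +12.5. I'll back off 3 mm from the shoulder, then trial-lift.

```bash
python3 -m pendant '[[[0,0,0.0015,0,0],[0,0,0.003,0,0],[0,0,0.003,-0.001,0],[0,0,0.003,-0.002,0],[0,0,0.003,-0.0035,0],[0,0,0.003,-0.005,0],[0,0,0.003,-0.006,0],[0,0,0.003,-0.006,0]]]'
python3 -c "
from h import *
meas(); meas(); meas()"
```

```text
t: 9.3
eef_pos: [503.5, 210.2, 165.1]
tcp_rot: [3.142, -0.0, 0.114]
ft_force: [-0.2, 0.3, -7.4]
opening: 0.462
t 9.30 eef [503.5 210.2 165.1] F [-0.2   0.25 -7.4 ] tilt(deg,+=batt up) -3.18 axis z@pin 84.9 handle [-124.  104.] n 44
t 9.35 eef [503.5 210.1 165. ] F [-0.3  -0.04 -7.12] tilt(deg,+=batt up) -2.90 axis z@pin 85.3 handle [-124.  104.] n 27
t 9.40 eef [503.5 210.1 164.9] F [-0.58  0.3  -7.  ] tilt(deg,+=batt up) -3.29 axis z@pin 84.5 handle [-124.  104.] n 44
```

```bash
python3 -m pendant '[[[0,0,0,-0.001,0],[0,0,0,-0.002,0],[0,0,0,-0.003,0],[0,0,0,-0.004,0],[0,0,0,-0.005,0],[0,0,0,-0.006,0],[0,0,0,-0.006,0],[0,0,0,-0.006,0]]]'
python3 -c "
from h import *
meas(); meas(); meas()"
```

```text
t: 10.25
eef_pos: [503.5, 210.1, 170.9]
tcp_rot: [3.142, -0.0, 0.114]
ft_force: [-1.4, -0.1, -7.4]
opening: 0.465
t 10.25 eef [503.5 210.1 170.9] F [-1.37 -0.13 -7.39] tilt(deg,+=batt up) -3.26 axis z@pin 90.7 handle [-124.  104.] n 44
t 10.30 eef [503.4 210.1 170.9] F [-0.43  0.09 -6.36] tilt(deg,+=batt up) -3.31 axis z@pin 90.6 handle [-124.  -28.] n 25
t 10.35 eef [503.4 210.1 170.8] F [ 0.25 -0.77 -7.25] tilt(deg,+=batt up) -1.71 axis z@pin 92.8 handle [-124.  116.] n 27
```

It hangs freely with the battery about 3° low. I'll set it down, move the hanger about 3 mm further towards the battery, and lift again.

```bash
python3 -m pendant '[[[0,0,0,0.002,0],[0,0,0,0.004,0],[0,0,0,0.006,0],[0,0,0,0.008,0],[0,0,0,0.0095,0],[0,0,0,0.011,0],[0,0,0,0.012,0],[0,0,0,0.012,0]]]'
python3 -m pendant '[[[0,0,-0.0015,0,0],[0,0,-0.003,0,0],[0,0,-0.004,0,0],[0,0,-0.005,0,0],[0,0,-0.006,0,0],[0,0,-0.006,0,0],[0,0,-0.004,0,0],[0,0,-0.003,0,0]]]'
python3 -m pendant '[[[0,0,0,-0.0015,0],[0,0,0,-0.003,0],[0,0,0,-0.005,0],[0,0,0,-0.007,0],[0,0,0,-0.009,0],[0,0,0,-0.011,0],[0,0,0,-0.012,0],[0,0,0,-0.012,0]]]'
python3 -c "
from h import *
meas(); meas(); meas(); o=meas('w5')"
```

```text
t: 11.2
eef_pos: [503.4, 210.1, 158.8]
tcp_rot: [3.142, 0.0, 0.114]
ft_force: [0.3, 1.1, -7.5]
opening: 0.458
t: 12.0
eef_pos: [503.1, 213.1, 158.9]
tcp_rot: [-3.141, -0.0, 0.114]
ft_force: [-0.7, 0.1, -7.4]
opening: 0.466
t: 12.8
eef_pos: [503.2, 213.1, 171.1]
tcp_rot: [3.142, -0.0, 0.114]
ft_force: [0.7, -0.0, -6.9]
opening: 0.462
t 12.80 eef [503.2 213.1 171.1] F [ 0.67 -0.04 -6.92] tilt(deg,+=batt up) 1.37 axis z@pin 93.4 handle [-128.  116.] n 29
t 12.85 eef [503.1 213.1 170.9] F [ 0.21  0.6  -7.11] tilt(deg,+=batt up) -0.13 axis z@pin 90.9 handle [-128.  104.] n 35
t 12.90 eef [503.1 213.1 170.9] F [-0.83  0.07 -6.47] tilt(deg,+=batt up) 1.11 axis z@pin 92.8 handle [-128.  108.] n 28
t 12.95 eef [503.1 213.1 170.8] F [ 0.28  0.07 -7.2 ] tilt(deg,+=batt up) -0.37 axis z@pin 90.5 handle [-128.   76.] n 34
```

Run:
```python
from h import *
o=meas(); print(o.round(1).tolist())
P=np.load('w5.npy'); print([(u,P[212,u,1].round(0),P[212,u,2].round(1)) for u in list(range(130,300,12))+list(range(340,480,8))])
```

```text
t 13.00 eef [503.1 213.1 170.8] F [ 0.74 -0.58 -6.88] tilt(deg,+=batt up) 0.66 axis z@pin 92.0 handle [-128.  104.] n 27
[[-128.0, 111.3], [-124.0, 111.2], [-120.0, 111.0], [-116.0, 111.2], [-112.0, 111.0], [-108.0, 111.2], [-104.0, 111.6], [-100.0, 111.7], [-96.0, 111.1], [-92.0, 111.1], [-88.0, 111.1], [-84.0, 110.8], [-80.0, 111.0], [-76.0, 111.1], [-72.0, 111.3], [-68.0, 111.1], [-64.0, 110.9], [-60.0, 110.8], [-56.0, 110.7], [-52.0, 110.9], [-48.0, 110.6], [-44.0, 110.3], [-40.0, 110.6], [-36.0, 111.6], [-32.0, 110.8], [-28.0, 110.5], [-24.0, 157.9], [-20.0, 153.2], [-16.0, 110.8], [-12.0, 117.0], [-8.0, 143.6], [-4.0, 144.2], [0.0, 144.0], [4.0, 144.7], [8.0, 144.1], [12.0, 143.6], [16.0, 115.5], [20.0, 110.5], [24.0, 157.1], [28.0, 158.9], [32.0, 109.9], [36.0, 111.0], [40.0, 109.9], [44.0, 110.1], [48.0, 110.4], [52.0, 110.4], [56.0, 110.0], [60.0, 110.1], [64.0, 110.2], [68.0, 110.0], [72.0, 109.6], [76.0, 109.7], [80.0, 110.0], [84.0, 109.9], [88.0, 110.2], [92.0, 109.8], [96.0, 109.3], [100.0, 109.6], [104.0, 115.5], [108.0, 116.8], [112.0, 118.1], [116.0, 117.7], [120.0, 
[... 904 characters left out ...]
84.0), np.float64(108.5)), (364, np.float64(178.0), np.float64(108.6)), (372, np.float64(173.0), np.float64(109.6)), (380, np.float64(167.0), np.float64(109.2)), (388, np.float64(161.0), np.float64(108.8)), (396, np.float64(155.0), np.float64(109.4)), (404, np.float64(149.0), np.float64(109.6)), (412, np.float64(143.0), np.float64(109.9)), (420, np.float64(138.0), np.float64(110.2)), (428, np.float64(131.0), np.float64(108.4)), (436, np.float64(126.0), np.float64(109.4)), (444, np.float64(119.0), np.float64(108.9)), (452, np.float64(114.0), np.float64(108.9)), (460, np.float64(108.0), np.float64(109.1)), (468, np.float64(102.0), np.float64(108.5)), (476, np.float64(96.0), np.float64(109.1))]
```

View pics/w5.png

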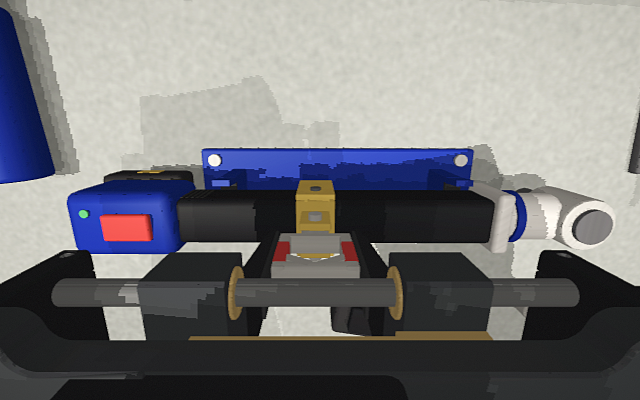

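It is level: the handle top runs 111.1→109.6 over 190 mm, about -0.4°, with a baseline of -0.23°. The hanger is at h≈15. I'll lift higher and turn to the stand's yaw, then check.

```bash
python3 -m pendant '[[[0,0,0,-0.005,0],[0,0,0,-0.015,0],[0,0,0,-0.03,0],[0,0,0,-0.046,0],[0,0,0,-0.062,0],[0,0,0,-0.076,0],[0,0,0,-0.084,0],[0,0,0,-0.087,0]]]'
python3 -m pendant '[[[0,-0.002,0,0,-0.005],[0,-0.007,0,0,-0.015],[0,-0.013,0,0,-0.03],[0,-0.02,0,0,-0.045],[0,-0.027,0,0,-0.06],[0,-0.033,0,0,-0.072],[0,-0.036,0,0,-0.079],[0,-0.037,0,0,-0.08]]]'
python3 -c "
from h import *
o=meas(); print(o[::3].round(1).tolist())"
```

```text
t: 13.85
eef_pos: [503.3, 213.2, 259.0]
tcp_rot: [-3.141, -0.002, 0.114]
ft_force: [0.7, 0.2, -7.3]
opening: 0.462
t: 14.65
eef_pos: [466.1, 208.9, 258.1]
tcp_rot: [3.142, -0.0, 0.194]
ft_force: [0.4, -0.6, -6.8]
opening: 0.464
t 14.65 eef [466.1 208.9 258.1] F [ 0.44 -0.63 -6.84] tilt(deg,+=batt up) 0.52 axis z@pin 179.3 handle [-128.  104.] n 27
[[-128.0, 198.7], [-116.0, 198.5], [-104.0, 198.4], [-92.0, 199.0], [-80.0, 198.9], [-68.0, 198.6], [-56.0, 198.0], [-44.0, 198.1], [-32.0, 198.3], [-20.0, 241.2], [-8.0, 231.2], [4.0, 231.2], [16.0, 203.4], [28.0, 244.5], [40.0, 197.0], [52.0, 197.0], [64.0, 197.5], [76.0, 197.1], [88.0, 196.7], [100.0, 196.6], [112.0, 204.8], [124.0, 209.6], [136.0, 209.5], [148.0, 209.2]]
```

```bash
python3 -m pendant '[[[0,0,0.001,0,0],[0,-0.001,0.004,0,0],[0,-0.002,0.009,0,0],[0,-0.003,0.016,0,0],[0,-0.005,0.025,0,0],[0,-0.007,0.036,0,0],[0,-0.009,0.048,0,0],[0,-0.011,0.060,0,0]]]'
python3 -m pendant '[[[0,-0.002,0.012,0,0],[0,-0.004,0.024,0,0],[0,-0.007,0.036,0,0],[0,-0.009,0.048,0,0],[0,-0.011,0.06,0,0],[0,-0.0135,0.072,0,0],[0,-0.016,0.084,0,0],[0,-0.018,0.096,0,0]]]'
python3 -m pendant '[[[0,-0.002,0.012,0,0],[0,-0.004,0.024,0,0],[0,-0.007,0.036,0,0],[0,-0.009,0.048,0,0],[0,-0.011,0.06,0,0],[0,-0.0135,0.072,0,0],[0,-0.016,0.084,0,0],[0,-0.018,0.096,0,0]]]'
python3 -m pendant '[[[0,-0.002,0.012,0,0],[0,-0.004,0.024,0,0],[0,-0.007,0.036,0,0],[0,-0.009,0.048,0,0],[0,-0.011,0.06,0,0],[0,-0.0135,0.072,0,0],[0,-0.016,0.084,0,0],[0,-0.018,0.096,0,0]]]'
python3 -m pendant '[[[0,-0.002,0.012,0,0],[0,-0.004,0.024,0,0],[0,-0.006,0.035,0,0],[0,-0.008,0.045,0,0],[0,-0.01,0.053,0,0],[0,-0.011,0.059,0,0],[0,-0.012,0.063,0,0],[0,-0.012,0.064,0,0]]]'
python3 - <<'E'
from h import *
o=meas('w6'); print(o[::4].round(1).tolist())
P=np.load('w6.npy'); print(np.c_[np.argwhere(P[:190,200:400,2]>238)[:,:1]][:0])
for v in range(0,240,8):
    r=P[v,240:400]; k=(r[:,2]>236)&(r[:,2]<290)
    if k.any(): print(v,240+np.flatnonzero(k)[[0,-1]],np.nanmedian(r[k],0).round(1))
E
```

```text
t: 15.5
eef_pos: [467.1, 146.7, 257.9]
tcp_rot: [3.141, -0.0, 0.193]
ft_force: [-0.2, 0.2, -7.6]
opening: 0.46
t: 16.3
eef_pos: [467.9, 49.2, 257.9]
tcp_rot: [3.141, -0.0, 0.194]
ft_force: [0.5, 0.9, -6.6]
opening: 0.46
t: 17.1
eef_pos: [468.7, -48.5, 257.9]
tcp_rot: [3.142, 0.0, 0.194]
ft_force: [0.1, 0.3, -7.1]
opening: 0.46
t: 17.9
eef_pos: [469.6, -146.1, 257.9]
tcp_rot: [3.142, 0.0, 0.194]
ft_force: [0.6, 0.2, -7.1]
opening: 0.461
t: 18.7
eef_pos: [470.1, -210.5, 257.9]
tcp_rot: [3.142, 0.0, 0.194]
ft_force: [-0.4, 0.7, -6.7]
opening: 0.459
t 18.70 eef [ 470.1 -210.5  257.9] F [-0.35  0.69 -6.66] tilt(deg,+=batt up) -0.61 axis z@pin 179.1 handle [-128.  104.] n 27
[[-128.0, 201.0], [-112.0, 201.3], [-96.0, 200.2], [-80.0, 200.0], [-64.0, 199.4], [-48.0, 199.0], [-32.0, 198.4], [-16.0, 198.0], [0.0, 256.3], [16.0, 202.6], [32.0, 196.3], [48.0, 196.1], [64.0, 195.6], [80.0, 195.3], [96.0, 194.7], [112.0, 202.5], [128.0, 206.6], [144.0, 206.3]]
[]
0 [306 322] [ 592.7 -185.4  256.2]
8 [306 322] [ 589.7 -186.2  256.1]
16 [306 322] [ 586.5 -186.6  256. ]
24 [306 322] [ 583.5 -187.2  2
[... 184 characters left out ...]
]
72 [306 322] [ 563.8 -191.   255.4]
80 [306 322] [ 560.3 -191.7  255.4]
88 [306 322] [ 556.8 -192.4  254.8]
96 [307 322] [ 553.3 -193.4  255.4]
104 [307 322] [ 549.7 -194.1  255.2]
112 [307 322] [ 546.1 -194.8  255.2]
120 [307 322] [ 542.4 -195.5  254.7]
128 [307 322] [ 538.6 -196.3  254.1]
136 [307 321] [ 534.6 -196.8  251.4]
144 [307 321] [ 530.3 -197.6  247.7]
152 [308 321] [ 526.  -198.8  244.5]
160 [308 321] [ 521.7 -199.6  245.5]
168 [308 321] [ 517.4 -200.4  245.1]
176 [308 321] [ 513.1 -201.3  244.6]
184 [308 321] [ 509.2 -202.1  247.2]
192 [308 321] [ 505.6 -202.8  250.7]
200 [308 321] [ 502.1 -203.7  253.4]
208 [309 319] [ 497.8 -204.1  254.6]
232 [269 360] [ 480.2 -207.9  245.7]
```

View pics/w6.png

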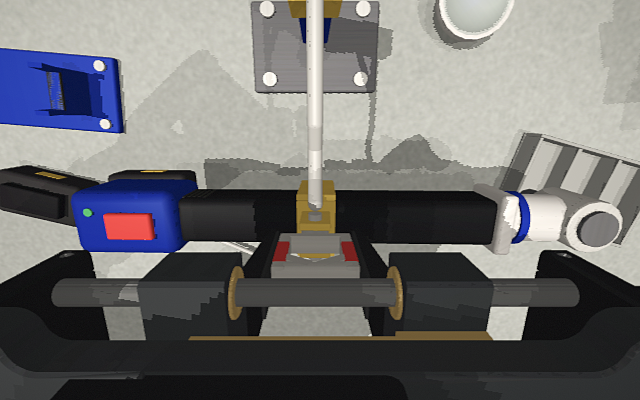

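The rod is at u≈314.5, aligned with the eye's centre at u≈316 just behind the tip. I'll check the eye's own height and fore-aft position before threading.

Run:
```python
from h import *
P=np.load('w6.npy')
for v in range(224,282,4): print(v,P[v,316].round(1),P[v,280].round(1),P[v,345].round(1))
o=meas(); print(o[::6].round(1).tolist())
```

```text
224 [ 480.7 -208.6  231.3] [ 462.6 -184.7  194.6] [ 472.6 -232.5  196.3]
228 [ 477.9 -209.2  230.6] [ 459.7 -185.3  195.5] [ 469.7 -233.1  196.9]
232 [ 475.4 -209.7  231. ] [ 456.4 -185.8  195.1] [ 466.4 -233.9  196.3]
236 [ 474.2 -209.9  234.7] [ 470.8 -188.1  236.8] [ 478.7 -227.1  237.4]
240 [ 472.3 -210.3  236.4] [ 470.8 -188.8  242.7] [ 477.9 -226.8  241.9]
244 [ 469.3 -210.9  235.4] [ 471.3 -189.4  249.4] [ 478.3 -226.   249. ]
248 [ 466.2 -211.5  234.5] [ 471.1 -190.   254.3] [ 478.3 -225.4  254.7]
252 [ 463.9 -212.   235.2] [ 471.1 -190.6  259.3] [ 478.4 -224.8  260.5]
256 [ 458.9 -212.9  230.5] [ 471.4 -191.1  264.6] [ 478.  -224.5  264.5]
260 [ 453.5 -214.1  225.1] [ 472.  -191.6  270.3] [ 478.  -224.1  269.4]
264 [ 475.1 -209.6  273.8] [ 471.9 -192.1  274.2] [ 477.1 -224.   272.1]
268 [ 473.6 -209.9  275. ] [ 470.9 -192.5  276.2] [ 476.7 -223.7  275.6]
272 [ 472.2 -210.1  276.3] [ 468.3 -192.8  275.5] [ 475.  -224.   276.5]
276 [ 469.7 -210.6  275.6] [ 466.5 -193.2  276.2] [ 472.2 -224.8  275.2]
280 [ 499.4 -204.5  331.8] [ 497.  -194.3  331.1] [ 500.2 -213.1  330.3]
t 18.75 eef [ 470.2 -210.4  257.9] F [ 0.33 -0.52 -6.29] tilt(deg,+=batt up) -0.23 axis z@pin 179.7 handle [-128.  108.] n 27
[[-128.0, 200.9], [-104.0, 200.5], [-80.0, 199.9], [-56.0, 199.2], [-32.0, 198.7], [-8.0, 231.5], [16.0, 201.9], [40.0, 196.3], [64.0, 196.0], [88.0, 195.6], [112.0, 202.1], [136.0, 206.5]]
```

```bash
python3 -m pendant '[[[0,0,-0.001,0.002,0],[0,0,-0.001,0.005,0],[0,0.004,-0.001,0.005,0],[0,0.009,-0.001,0.005,0],[0,0.015,-0.001,0.005,0],[0,0.021,-0.001,0.005,0],[0,0.027,-0.001,0.005,0],[0,0.033,-0.001,0.005,0]]]'
python3 -m pendant '[[[0,0.006,0,0,0],[0,0.011,0,0,0],[0,0.015,0,0,0],[0,0.017,0,0,0],[0,0.0175,0,0,0],[0,0.0175,0,0,0],[0,0.0175,0,0,0],[0,0.0175,0,0,0]]]'
python3 - <<'E'
from h import *
o=meas('w7'); print(o[::6].round(1).tolist())
P=np.load('w7.npy')
for v in list(range(150,230,10))+list(range(232,282,5)): print(v,P[v,315].round(1))
E
```

```text
t: 19.6
eef_pos: [503.0, -202.7, 252.9]
tcp_rot: [3.142, -0.0, 0.194]
ft_force: [-0.4, -0.0, -7.3]
opening: 0.459
t: 20.4
eef_pos: [519.4, -199.6, 253.0]
tcp_rot: [3.141, -0.0, 0.194]
ft_force: [1.0, 1.5, -8.5]
opening: 0.459
t 20.40 eef [ 519.4 -199.6  253. ] F [ 0.99  1.53 -8.51] tilt(deg,+=batt up) -0.66 axis z@pin 174.1 handle [-128.  104.] n 27
[[-128.0, 196.8], [-104.0, 196.2], [-80.0, 194.8], [-56.0, 194.7], [-32.0, 193.6], [-8.0, 226.2], [16.0, 197.4], [40.0, 191.3], [64.0, 190.8], [88.0, 190.0], [112.0, 197.4], [136.0, 201.9]]
150 [ 577.9 -187.5  256.1]
160 [ 573.1 -188.5  255.9]
170 [ 568.2 -189.5  255.9]
180 [ 563.1 -190.5  255.4]
190 [ 558.2 -191.4  255.8]
200 [ 553.  -192.5  255.6]
210 [ 547.8 -193.5  255.8]
220 [ 542.4 -194.6  255.6]
232 [ 534.3 -196.2  251.6]
237 [ 530.9 -196.8  250.1]
242 [ 525.8 -197.8  245.1]
247 [ 522.8 -198.5  244.9]
252 [ 520.  -199.   245.7]
257 [ 517.  -199.6  245.7]
262 [ 523.9 -198.2  265.9]
267 [ 523.6 -198.3  270.6]
272 [ 520.7 -198.8  270.2]
277 [ 518.5 -199.3  271.1]
```

The rod is through the window, with the seat under the eye. Lowering onto it.

```bash
python3 -m pendant '[[[0,0,0,0.002,0],[0,0,0,0.005,0],[0,0,0,0.008,0],[0,0,0,0.011,0],[0,0,0,0.013,0],[0,0,0,0.015,0],[0,0,0,0.016,0],[0,0,0,0.017,0]]]'
python3 -m pendant '[[[0,0,0,0.0005,0],[0,0,0,0.001,0],[0,0,0,0.0015,0],[0,0,0,0.002,0],[0,0,0,0.002,0],[0,0,0,0.002,0],[0,0,0,0.002,0],[0,0,0,0.002,0]]]'
python3 -c "
from h import *
o=meas('w8'); print(o[::6].round(1).tolist())"
```

```text
t: 21.25
eef_pos: [519.5, -199.5, 235.9]
tcp_rot: [3.141, -0.0, 0.194]
ft_force: [0.4, 0.1, -8.0]
opening: 0.46
t: 22.05
eef_pos: [519.6, -199.6, 235.1]
tcp_rot: [3.141, -0.001, 0.194]
ft_force: [-2.9, 1.5, 6.0]
opening: 0.459
t 22.05 eef [ 519.6 -199.6  235.1] F [-2.88  1.55  6.04] tilt(deg,+=batt up) -0.66 axis z@pin 156.3 handle [-128.  104.] n 27
[[-128.0, 178.4], [-104.0, 177.6], [-80.0, 177.2], [-56.0, 176.6], [-32.0, 175.9], [-8.0, 208.5], [16.0, 179.1], [40.0, 173.8], [64.0, 173.1], [88.0, 172.9], [112.0, 179.4], [136.0, 184.1]]
```

Seated on the hook, which now carries the weight. I'll ease the pressure, open gradually and go straight up.

```bash
python3 -m pendant '[[[0,0,0,-0.0007,0],[0,0,0,-0.0007,0],[0.48,0,0,-0.0007,0],[0.5,0,0,-0.0007,0],[0.54,0,0,-0.0007,0],[0.6,0,0,-0.0007,0],[0.7,0,0,-0.0007,0],[0.8,0,0,-0.0007,0]]]'
python3 -c "
from h import *
o=meas(); print(o[::6].round(1).tolist())"
python3 -m pendant '[[[0.9,0,0,0,0],[0.9,0,0,-0.005,0],[0.9,0,0,-0.02,0],[0.9,0,0,-0.04,0],[0.9,0,0,-0.06,0],[0.9,0,0,-0.08,0],[0.9,0,0,-0.1,0],[0.9,0,0,-0.12,0]]]'
python3 -m pendant '[[[0.9,-0.01,0,0,0],[0.9,-0.02,0,0,0],[0.9,-0.04,0,0,0],[0.9,-0.06,0,0,0],[0.9,-0.07,0,0,0],[0.9,-0.07,0,0,0],[0.9,-0.07,0,0,0],[0.9,-0.07,0,0,0]]]'
python3 - <<'E'
from h import *
c,P,s=shot('wrist'); print(s['t'],s['eef_pos'],s['ft_force']); cv2.imwrite('pics/w9.png',c['image']); np.save('w9.npy',P)
E
```

```text
t: 22.9
eef_pos: [519.5, -199.5, 234.6]
tcp_rot: [3.141, 0.0, 0.194]
ft_force: [0.1, 0.2, 0.3]
opening: 0.709
t 22.90 eef [ 519.5 -199.5  234.6] F [0.12 0.16 0.35] tilt(deg,+=batt up) -0.97 axis z@pin 157.1 handle [-128.  108.] n 27
[[-128.0, 180.4], [-104.0, 179.4], [-80.0, 178.2], [-56.0, 177.4], [-32.0, 217.9], [-8.0, 208.8], [16.0, 174.0], [40.0, 220.5], [64.0, 172.0], [88.0, 170.8], [112.0, 178.6], [136.0, 181.3]]
t: 23.75
eef_pos: [519.4, -199.4, 355.9]
tcp_rot: [3.141, -0.0, 0.194]
ft_force: [0.4, -0.2, -0.6]
opening: 0.899
t: 24.55
eef_pos: [451.3, -213.0, 354.4]
tcp_rot: [-3.142, 0.0, 0.194]
ft_force: [0.3, -0.8, -0.6]
opening: 0.9
24.55 [ 451.2814502  -212.96174295  354.36618209] [ 0.33608553 -0.7859457  -0.64936808]
```

View pics/w9.png

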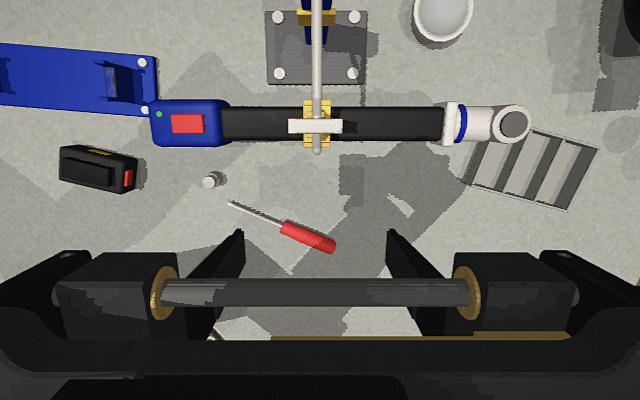

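The tool hangs on the hook by its eye at (315,126), released. I'll check the settled tilt, motion and crown position.

```bash
cat > chk.py <<'E'
from h import *
for i in range(4):
    c,P,s=shot('wrist')
    Q=np.concatenate([P[112:136,228:285].reshape(-1,3),P[112:136,350:438].reshape(-1,3)]); Q=Q[Q[:,2]>140]
    A=np.c_[Q[:,1],Q[:,0],np.ones(len(Q))]
    ys=np.r_[tuple(np.arange(Q[:,1].min(),Q[:,1].max(),6))]; m=[(y+3,np.nanpercentile(Q[(Q[:,1]>=y)&(Q[:,1]<y+6),2],90)) for y in ys if ((Q[:,1]>=y)&(Q[:,1]<y+6)).sum()>5]
    m=np.array(m); p=np.polyfit(m[:,0],m[:,1],1); e=P[115:140,285:345].reshape(-1,3); e=e[e[:,2]>247]
    e2=e[abs(e[:,2]-np.percentile(e[:,2],70))<3]
    print('%.2f'%s['t'],'tilt %.2f'%np.degrees(np.arctan(p[0]*.98)),'handle top z',np.polyval(p,-200).round(1),'eye',np.median(e2,0).round(1),e2.min(0).round(1),e2.max(0).round(1))
E
python3 chk.py; python3 -m pendant '[[[0.9,0,0,0,0],[0.9,0,0,0,0],[0.9,0,0,0,0],[0.9,0,0,0,0],[0.9,0,0,0,0],[0.9,0,0,0,0],[0.9,0,0,0,0],[0.9,0,0,0,0]]]'; python3 -m pendant '[[[0.9,0,0,0,0],[0.9,0,0,0,0],[0.9,0,0,0,0],[0.9,0,0,0,0],[0.9,0,0,0,0],[0.9,0,0,0,0],[0.9,0,0,0,0],[0.9,0,0,0,0]]]';python3 chk.py
```

```text
24.60 tilt -2.55 handle top z 174.2 eye [ 518.4 -198.5  253.1] [ 508.1 -220.9  250.5] [ 527.6 -176.8  255.6]
24.65 tilt -2.55 handle top z 174.3 eye [ 518.4 -198.8  253.1] [ 508.4 -220.9  250.5] [ 528.2 -176.7  255.5]
24.70 tilt -2.53 handle top z 174.3 eye [ 518.4 -199.   253.1] [ 508.4 -221.   250.5] [ 528.1 -176.8  255.8]
24.75 tilt -2.52 handle top z 174.2 eye [ 518.6 -198.7  253.1] [ 509.  -220.9  250.6] [ 528.  -176.6  255.3]
t: 25.6
eef_pos: [450.8, -213.0, 354.6]
tcp_rot: [3.141, 0.0, 0.194]
ft_force: [-0.1, -0.1, 0.0]
opening: 0.895
t: 26.4
eef_pos: [450.8, -213.0, 354.6]
tcp_rot: [3.142, -0.0, 0.194]
ft_force: [0.6, 0.7, -0.9]
opening: 0.901
26.40 tilt -2.54 handle top z 174.2 eye [ 518.4 -198.7  253.2] [ 508.7 -221.2  250.8] [ 527.9 -176.7  255.5]
26.45 tilt -2.55 handle top z 174.2 eye [ 518.4 -198.9  253.1] [ 507.7 -221.2  250.6] [ 527.9 -176.8  256.1]
26.50 tilt -2.53 handle top z 174.2 eye [ 518.4 -198.7  253.2] [ 508.7 -221.1  251. ] [ 527.9 -176.7  255.3]
26.55 tilt -2.52 handle top z 174.2 eye [ 518.4 -198.7  253.1] [ 507.7 -221.1  250.7] [ 527.9 -176.7  255.7]
```

Run:
```python
from h import *
c,P,s=shot('wrist')
Q=np.concatenate([P[108:138,228:280].reshape(-1,3),P[108:138,355:436].reshape(-1,3)]); Q=Q[Q[:,2]>165]
yaw=.194; b=Q[:,:2]@[np.cos(yaw),np.sin(yaw)]; z=Q[:,2]-np.tan(np.radians(-2.54))*(Q[:,1]+200)
bi=np.arange(b.min(),b.max(),3); print([(round(x),np.median(z[(b>=x)&(b<x+3)]).round(1)) for x in bi])
e=np.array([518.4,-198.7])@[np.cos(yaw),np.sin(yaw)]; print('eye across',e,'handle mid',(b.min()+b.max())/2)
ok=abs((b.min()+b.max())/2-e)<6
print(ok)
if ok: print(env.job_done())
```

```text
[(455, np.float64(172.4)), (458, np.float64(173.2)), (461, np.float64(173.2)), (464, np.float64(173.2)), (467, np.float64(173.3)), (470, np.float64(173.3)), (473, np.float64(173.4)), (476, np.float64(173.4)), (479, np.float64(173.4)), (482, np.float64(172.7)), (485, np.float64(171.9))]
eye across 470.36884905507003 handle mid 470.6101911554142
True
the job is handed in; nothing more can be done
None
```

The nutrunner is hanging by its eye on the stand's hook, released, and the job was handed in at about 26.6 s. No verdict is reported, so the results below are my own camera and force readings.

- **Balancing:** The hanger started at about -52 mm, and I slid it to +12.5 mm and lifted. The tool hung clear with the battery end about 3° low. I set it back, moved the hanger to about +15 mm, and it then lifted clear of the cradle nearly level (about -0.4°).
- **Final checks:**
  - The tilt held at -2.5° across eight readings over 2 s, inside the 5° limit, with no visible motion.
  - There was no sideways roll.
  - The eye is within about 2 mm of the hook's seat.
  - The gripper is clear and reads no load.
- **What disagreed:** The tilt while hanging (-2.5°) is larger than the -0.4° I saw just after lifting. My automatic tilt fit was also scattered once the hanger was in its final place, so I read those tilts from the raw depth profile instead.
- **Not checked:** I did not measure the positions of the other bench items. The arm never worked near them.

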